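Gauge a steel plug in a tapered slot

ROBOT

A 6-joint arm with a two-finger parallel gripper is mounted at the origin on a cart in front of the work surface, level with it; the furniture and walls round the work are solid. World frame = base frame: x ahead of the robot, y to its left, z up, the work surface at z = 0. Lengths are in m, angles in rad, forces in N, time in s.
With the tool pointing down it reaches from about 0.25 to 0.85 m from the base axis. Payload 12.5 kg.
Tool frame: the origin (TCP) lies at the centre of the arm's flange, where the gripper is bolted on; the fingertips stand 186 mm ahead of it and the grasp point (between the pads) lies 167 mm ahead of it; z points along the fingers, y is the direction in which the jaws open and shut (so a half turn about z gives the same grasp; the last joint's range is limited). The gripper opens to 93 mm and grips with 3 to 60 N. Pads are 15 mm wide; open, the fingers measure 128 mm over their backs; the gripper's body (75 mm by 188 mm) begins 65 mm behind the grasp point.
Start: joints at [-1.211, 0.351, 1.652, -0, 1.139, -0.085], TCP at [0.237, -0.496, 0.405] pointing down, gripper open.
Joint ranges: [-2.75, 2.75], [-0.79, 2.1], [0.01, 2.65], [-1.57, 4.71], [0.07, 3.14], [-2.87, 2.87]. Speed limits (rad/s): [2.22, 2.22, 2.79, 3.14, 3.14, 3.14].

INTERFACE

Orientations are given as a rotation vector (axis times angle).
In Python, from workcell import ctrl gives the robot as it stands.
- The arm moves only by the tool carry_out, never from a script. Its argument "commands" is a list of rows, each a list of 7 numbers: the turn, a rotation vector about the world's x, y, z in rad, then the shift along the world's x, y, z in m, then the closure, from 0 (fully open) to 1 (shut). A call has 1 to 8 rows; each row shifts and turns the commanded pose from where the row before left it; what a row does not reach is not made up. A row lasts 1/10 s, in which the tool goes at most 50 mm and 8.59 degrees, less where a joint would pass 70% of its speed; a pose out of reach is approached as far as the arm can. A call is refused whole if a number of a shift passes 0.05 or a number of a turn 0.15, either way. A call with a gripper value outside its range is refused whole. The fingers move at their own pace and stop on an object; the grip force is fixed at half the most. Time passes only in rows, so rows that do not move let the fingers close. It gives the time, the measured TCP pose, the force and the opening at its end, in the units of the state.
- ctrl.get_state(): the state, without advancing time (a new reading comes with each control period).
- ctrl.get_image(name): name is "scene" or "top" or "wrist"; returns the picture (480x640x3 uint8, blue, green, red); there is no depth.
- ctrl.camera_info(name): a dict with "K" (3x3 intrinsics, pixels), "R" (3x3) and "t" (3): a world point X has camera coordinates R X + t; the wrist camera has in their place "T_tool_cam" (4x4, takes a point from camera to tool coordinates, whose origin is the TCP and whose axes are the flange's). Camera axes: x right, y down, z forward; pixel columns grow to the right and rows downward; lengths in m; the calibration is good to about 2 mm. A picture is of the moment at which its call begins: read the wrist's pose just before it. camera_info takes no time and is no camera call.
- ctrl.finish_job(): hands the job in, once; it reports no verdict.
The state is a dict: "clock": time; "joint_pos": joint angles; "joint_velocities": joint speeds; "tau": joint torques, N m; "eef_pos": TCP position; "tool_rot": TCP orientation; "ft_force": force on the tool from outside, world axes, zero at the start; "wrist_torque": the same for the moment, N m; "opening": finger opening in m.
Only numpy, scipy, OpenCV 4.12 (cv2) and the standard library are available. Lean on these libraries where they do the work, as an engineer would, in place of code of your own. Each camera call takes 0.05 s, during which the arm holds its last target.

TASK

Measure the plug that stands by itself in the front hole of the rack: take it by its square head, bring it down upright at the wide mouth of the gauge's tapered slot and slide it gently along the slot, the cursor ahead of it, until it wedges between the two jaws. Then draw it back out, leaving the cursor where the plug pushed it so that the reading stays (never touch the cursor with the gripper), and stand the plug back in its own hole. Do not force the plug, and do not disturb the other two plugs or the handpiece, brush and syringe lying around.

Things in the scene. Friction and masses are not known exactly. Their poses are not given: they have to be found in the camera images.
- plug_a_mid (a point): Steel plug A, 64 mm tall, 0.16 kg: a round shank (lower 34 mm) under a square head 24 x 24 x 30 mm to grasp. The shank is 17 to 24 mm in diameter, different for each plug and not known beforehand; the letter tells neither size nor place. Point: on the axis half-way up, 32 mm above the foot, 17 mm below the head's centre; z up along the axis, x and y square to the head's flanks.
- plug_b_mid (a point): Steel plug B, 64 mm tall, 0.16 kg: a round shank (lower 34 mm) under a square head 24 x 24 x 30 mm to grasp. The shank is 17 to 24 mm in diameter, different for each plug and not known beforehand; the letter tells neither size nor place. Point: on the axis half-way up, 32 mm above the foot, 17 mm below the head's centre; z up along the axis, x and y square to the head's flanks.
- plug_c_mid (a point): Steel plug C, 64 mm tall, 0.16 kg: a round shank (lower 34 mm) under a square head 24 x 24 x 30 mm to grasp. The shank is 17 to 24 mm in diameter, different for each plug and not known beforehand; the letter tells neither size nor place. Point: on the axis half-way up, 32 mm above the foot, 17 mm below the head's centre; z up along the axis, x and y square to the head's flanks.
- rack: Grey rack plate fixed to the bench, 120 (x) x 140 (y) x 14 mm with three round holes of 29 mm diameter, 8 mm deep (hole floor 6 mm above the bench). Origin at the centre of its underside, z up; the single front hole is at x = -35 mm (the side toward the robot), the two back holes at x = +35, y = +45 and -45 mm. Each hole holds one plug, standing.
- rack_front (a point): Centre of the floor of the front hole of the rack, 6 mm above the bench; axes as the rack's.
- rack_back_left (a point): Centre of the floor of the back hole at the rack's +y side.
- rack_back_right (a point): Centre of the floor of the back hole at the rack's -y side.
- gauge: Tapered slot gauge, fixed: aluminium plate 180 (x) x 94 (y) x 6 mm with two steel jaws on it, their tops 24 mm above the bench. Origin at the centre of the underside, z up, x along the slot from its wide mouth to its narrow end. The slot, centred on y = 0, is 34 mm wide at the mouth (x = -45 mm) and narrows 2 mm every 10 mm, to 14 mm at x = +55 mm.
- slot_mouth (a point): Middle of the slot floor (the plate's top, 6 mm above the bench) at the wide mouth; axes as the gauge's. The bare plate before the mouth is 37 mm long. A plug slides in upright along +x and wedges with its axis some 50 to 85 mm from here, depending on its shank.
- jaw_left: The gauge's jaw at the +y side, nose rounded; its frame is that of the gauge. Off centre, a plug rubs on one jaw only; it is wedged when both jaws bear on it. A push of 6 to 10 N wedges it firmly; it then sticks by friction and takes up to about that pull to come back. The force between a plug and either jaw must stay under 25 N.
- jaw_right: The gauge's jaw at the -y side, with the scale lines; its frame is that of the gauge.
- cursor (a joint): The cursor: a dark block 9 mm wide in the slot with a thin cross bar over both jaws (top 31 mm above the bench). It slides along the gauge's x with 1.5 N friction and stays where it is left. Value: x of its front face in the gauge's frame, 0 nearest the mouth to 0.052 m. It starts at 0 to 0.008, so a plug sliding in pushes it ahead.
- cursor_face (a point): Middle of the cursor's front face, which the plug's shank pushes; 16 mm above the bench.
- handpiece: Dark cordless handpiece lying on the bench, 26 x 175 x 28 mm; a bystander. Origin at the centre of its underside.
- brass_brush: Wooden-handled brass brush lying on the bench, 22 x 186 x 22 mm; a bystander. Origin at the centre of its underside.
- paste_syringe: Green paste syringe lying on the bench, 19 x 105 x 15 mm; a bystander. Origin at the centre of its underside.
There are look-alikes about, which are no part of the job. What is shaped like the part that bears plug_c_mid but purple is not meant.

How it is judged:
By the outcome, as a careful person would: the job done as asked, in the order asked, and still so for the second after the job is handed in, with the robot touching nothing.
It also fails if it takes over 69 s, if anything falls off the work surface, if the arm or the gripper's body presses on something with over 40 N, if the wrist force passes 120 N, or if a joint passes its speed limit or range.

## Working session

There is one attempt and no reset: what is moved stays moved. The work goes in short steps, Python scripts to look and compute and a tool call to move; the robot and the scene stay as the last step left them, time stands still between calls to the robot, and variables do not carry over. Pictures are saved under pics/ and viewed, and the job is handed in when it is done.

Besides the shell and the picture viewer there is one more tool, called after "Call:" as name(argument=value, ...) on one line, values as JSON. carry_out: Moves the arm, as the interface text tells. Its arguments: {"type":"object","properties":{"commands":{"type":"array","items":{"type":"array","items":{"type":"number"}}}},"required":["commands"]}

```bash
mkdir -p pics; ls; python3 - <<'E'
from workcell import ctrl
import cv2,json
s=ctrl.get_state();print(s)
for n in("scene","top"):
    cv2.imwrite(f"pics/{n}0.png",ctrl.get_image(n))
for n in("scene","top","wrist"): print(n,ctrl.camera_info(n))
E
```

```text
pics
{'clock': 0.0, 'joint_pos': array([-1.21057048e+00,  3.51226047e-01,  1.65239998e+00, -1.79872786e-05,
        1.13909409e+00, -8.45481893e-02]), 'joint_velocities': array([-0.00086978, -0.00053548, -0.00113555, -0.00086623,  0.00161562,
       -0.00081352]), 'tau': array([ 1.09214747e-03, -4.97314274e+01, -2.85255003e+01,  6.99546444e-02,
        2.56926933e-02, -1.51552190e-04]), 'eef_pos': array([ 0.23664378, -0.49635171,  0.40421605]), 'tool_rot': array([-3.06313731e+00, -6.92670636e-01,  2.68659414e-04]), 'ft_force': array([-0.50125567, -0.18336157,  0.40277069]), 'wrist_torque': array([-0.05195037, -0.01939706, -0.0024752 ]), 'opening': 0.0929899342503451}
scene {'K': array([[463.1091845 ,   0.        , 324.39462113],
       [  0.        , 463.1091845 , 236.48799103],
       [  0.        ,   0.        ,   1.        ]]), 'R': array([[-0.59499963, -0.80367113, -0.00938851],
       [-0.43695241,  0.33325864, -0.83547069],
       [ 0.67457248, -0.49300242, -0.54945481]]), 't': array([0.32063627, 0.29380718, 0.64336202])}
top {'K': array([[529.17424349,   0.        , 319.45533877],
       [  0.        , 529.17424349, 238.77022245],
       [  0.        ,   0.        ,   1.        ]]), 'R': array([[-0.00743271, -0.99974306,  0.0214143 ],
       [-0.99655345,  0.00563627, -0.08276144],
       [ 0.08261947, -0.02195564, -0.99633929]]), 't': array([-0.0040521 ,  0.55881903,  1.30335442])}
wrist {'K': array([[391.39900949,   0.        , 324.48410895],
       [  0.        , 391.39900949, 238.99357801],
       [  0.        ,   0.        ,   1.        ]]), 'T_tool_cam': array([[ 8.99347186e-04, -9.66207611e-01, -2.57763541e-01,
         7.21070380e-02],
       [ 9.99999447e-01,  1.00969116e-03, -2.95715195e-04,
         6.60877974e-04],
       [ 5.45983841e-04, -2.57763132e-01,  9.66207985e-01,
         2.01766241e-02],
       [ 0.00000000e+00,  0.00000000e+00,  0.00000000e+00,
         1.00000000e+00]])}
```

View pics/scene0.png

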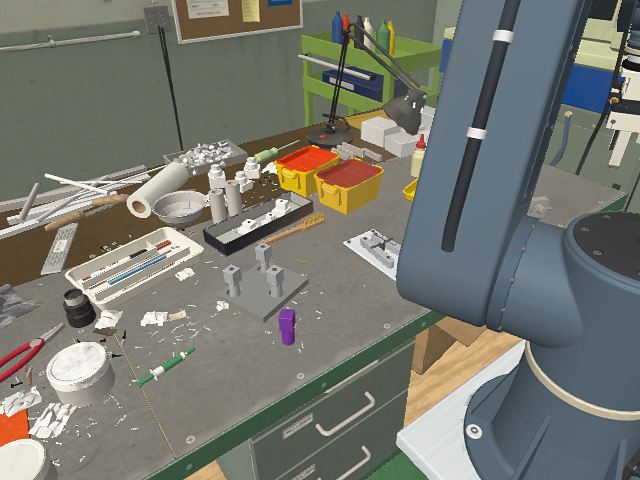

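View pics/top0.png

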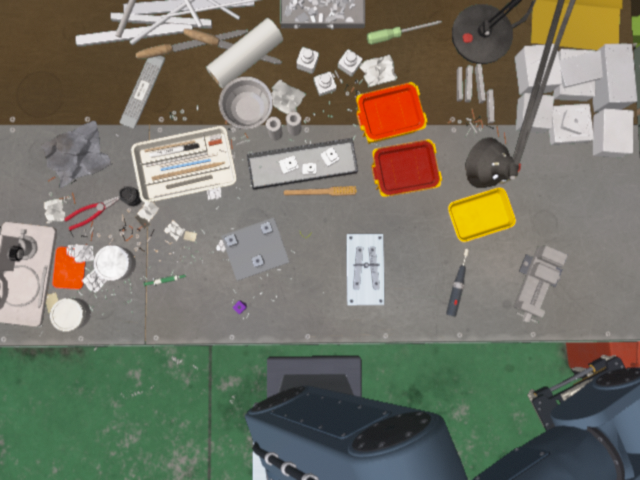

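The top view shows the rack at about (256,249) with its front plug at (258,261). The gauge is at (365,268) and a purple decoy plug at (239,307). I'll zoom in.

```bash
python3 - <<'E'
import cv2,numpy as np
i=cv2.imread("pics/top0.png")
a=cv2.resize(i[210:295,215:295],None,fx=5,fy=5,interpolation=cv2.INTER_CUBIC)
b=cv2.resize(i[225:310,335:395],None,fx=5,fy=5,interpolation=cv2.INTER_CUBIC)
cv2.imwrite("pics/topzoom.png",np.hstack([a,b]))
E
```

```text
(no output)
```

View pics/topzoom.png

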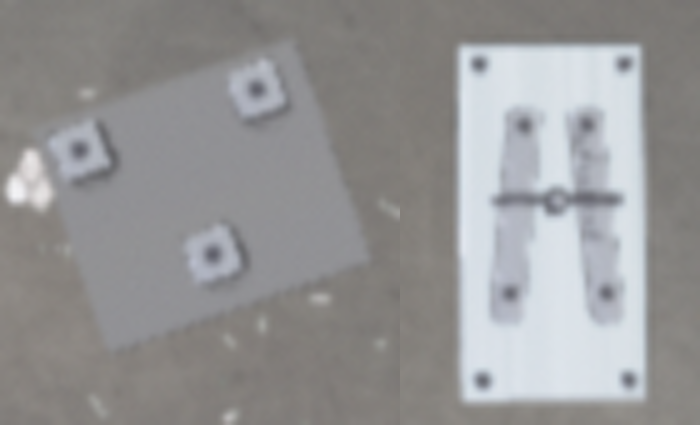

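```bash
cat > h.py <<'E'
import cv2,numpy as np
from workcell import ctrl
from scipy.spatial.transform import Rotation as Ro
def cam(n,st=None):
    c=ctrl.camera_info(n)
    if n!="wrist": return c["K"],c["R"].T,-c["R"].T@c["t"]
    T=np.eye(4);T[:3,:3]=Ro.from_rotvec(st["tool_rot"]).as_matrix();T[:3,3]=st["eef_pos"]
    M=T@c["T_tool_cam"];return c["K"],M[:3,:3],M[:3,3]
def ray(C,uv,z):
    K,R,o=C;d=R@np.linalg.solve(K,[uv[0],uv[1],1.]);return o+d*(z-o[2])/d[2]
def proj(C,X):
    K,R,o=C;p=K@(R.T@(np.asarray(X)-o));return p[:2]/p[2]
def snap(n,name):
    st=ctrl.get_state();i=ctrl.get_image(n);cv2.imwrite(f"pics/{name}.png",i)
    np.savez(f"pics/{name}.npz",eef_pos=st["eef_pos"],tool_rot=st["tool_rot"]);return st,i
E
python3 - <<'E'
from h import *
C=cam("top")
f=lambda x,y,ox,oy,z:ray(C,((x+.5)/5-.5+ox,(y+.5)/5-.5+oy),z)
P=[f(x,y,215,210,.07) for x,y in((213,254),(80,150),(257,89))];print(np.round(P,4))
a=P[1]-P[2];print("rack yaw",np.degrees(np.arctan2(a[1],a[0]))-90)
print("corners rack",[np.round(f(x,y,215,210,.014)[:2],4) for x,y in((48,128),(290,42),(370,260),(110,350))])
g=[f(x-400,y,335,225,.006) for x,y in((459,44),(639,44),(646,400),(461,402))];print(np.round(g,4),np.mean(g,0))
for i,j in((3,0),(2,1)):
  d=g[j]-g[i];print(np.degrees(np.arctan2(d[1],d[0])),np.hypot(*d[:2]))
print(Ro.from_rotvec(ctrl.get_state()["tool_rot"]).as_matrix())
E
```

```text
[[0.5036 0.1434 0.07  ]
 [0.5541 0.2074 0.07  ]
 [0.5832 0.1224 0.07  ]]
rack yaw 18.88262451548927
corners rack [array([0.5699, 0.2317]), array([0.6129, 0.1102]), array([0.5024, 0.07  ]), array([0.4583, 0.2   ])]
[[ 0.5735 -0.0768  0.006 ]
 [ 0.573  -0.1686  0.006 ]
 [ 0.3928 -0.169   0.006 ]
 [ 0.3926 -0.0757  0.006 ]] [ 0.48299938 -0.12252169  0.006     ]
-0.34864547585444555 0.18092801215036422
0.13320576778844737 0.180202148747548
[[ 9.02669067e-01  4.30335234e-01 -3.75208717e-04]
 [ 4.30335387e-01 -9.02668511e-01  1.00696392e-03]
 [ 9.46429610e-05 -1.07042077e-03 -9.99999423e-01]]
```

Call:
carry_out(commands=[[0,0,-0.056,0.029,0.046,-0.003,0],[0,0,-0.056,0.029,0.046,-0.003,0],[0,0,-0.056,0.029,0.046,-0.003,0],[0,0,-0.056,0.029,0.046,-0.003,0],[0,0,-0.056,0.029,0.046,-0.003,0],[0,0,-0.056,0.029,0.046,-0.003,0],[0,0,-0.056,0.029,0.046,-0.003,0],[0,0,-0.056,0.029,0.046,-0.003,0]])

```text
clock: 0.9
eef_pos: [0.4503, -0.1567, 0.3826]
tool_rot: [-3.142, 0.009, 0.0]
ft_force: [0.8, 0.3, 0.5]
opening: 0.0932
```

Call:
carry_out(commands=[[0,0,0,0.02,0.03,0,0],[0,0,0,0,0,0,0],[0,0,0,0,0,0,0]])

```text
clock: 1.2
eef_pos: [0.4697, -0.1282, 0.3824]
tool_rot: [-3.142, 0.002, 0.001]
ft_force: [-0.1, -0.1, 0.3]
opening: 0.0928
```

```bash
python3 - <<'E'
from h import *
st,i=snap("wrist","wg");print(st["eef_pos"],st["tool_rot"],st["ft_force"])
E
```

```text
[ 0.46968467 -0.12824838  0.38243907] [-3.14155157e+00  2.20266032e-03  1.02649780e-03] [-0.1289039  -0.0787284   0.26415964]
```

View pics/wg.png

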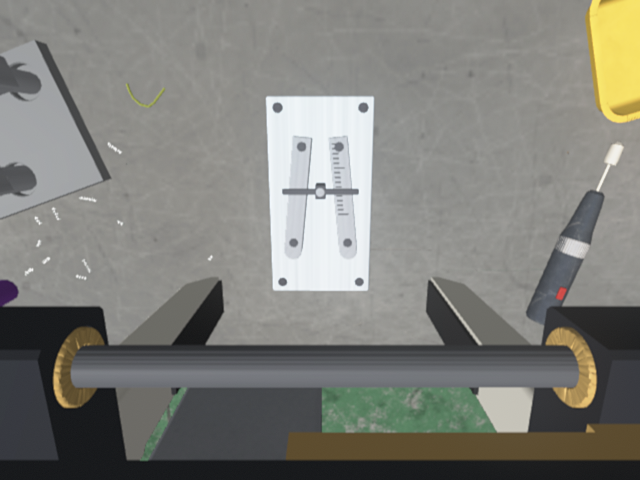

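The gauge is fully visible: the plate runs from (266,97) to (373,290), the jaws converge upward, and the cursor bar is at row 191. The mouth is at the bottom, toward the robot.

```bash
cat >> h.py <<'E'
def load(name):
    return dict(np.load(f"pics/{name}.npz")),cv2.imread(f"pics/{name}.png")
E
python3 - <<'E'
from h import *
st,i=load("wg");C=cam("wrist",st)
g=cv2.cvtColor(i,cv2.COLOR_BGR2GRAY)
m=((g>185)*255).astype(np.uint8);m=cv2.morphologyEx(m,cv2.MORPH_CLOSE,np.ones((9,9)))
cs,_=cv2.findContours(m,cv2.RETR_EXTERNAL,cv2.CHAIN_APPROX_NONE)
c=[c for c in cs if cv2.pointPolygonTest(c,(320,270),False)>0 ]
c=max(c,key=cv2.contourArea);print(cv2.contourArea(c),cv2.boundingRect(c))
W=np.array([ray(C,p[0],.006)[:2] for p in c])
r=cv2.minAreaRect((W*1000).astype(np.float32));print(r)
# dark spots
d=((g<130)*255).astype(np.uint8);mask=np.zeros_like(d);cv2.drawContours(mask,[c],-1,255,-1)
n,l,s,ce=cv2.connectedComponentsWithStats(cv2.bitwise_and(d,mask))
for k in range(1,n):
  if s[k,4]>8: print(s[k],ce[k],[np.round(ray(C,ce[k],z)[:2],4) for z in(.006,.024,.031)])
z=cv2.resize(i[85:300,255:385],None,fx=3.5,fy=2.75,interpolation=cv2.INTER_CUBIC)
cv2.imwrite("pics/wgz.png",cv2.resize(i[120:270,255:385],None,fx=4,fy=4,interpolation=cv2.INTER_CUBIC))
E
```

```text
19583.5 (266, 96, 108, 195)
((484.38787841796875, -124.04891967773438), (93.30292510986328, 178.58447265625), 89.96389770507812)
[273 103   9   9  64] [277.0625  107.15625] [array([ 0.5646, -0.0875]), array([ 0.5635, -0.0896]), array([ 0.563 , -0.0904])]
[359 103   9   9  63] [362.96825397 107.0952381 ] [array([ 0.5646, -0.1617]), array([ 0.5635, -0.16  ]), array([ 0.563 , -0.1594])]
[298 143   7   8  49] [301.06122449 146.30612245] [array([ 0.5317, -0.1077]), array([ 0.5322, -0.1088]), array([ 0.5324, -0.1092])]
[335 143   8   8  52] [338.46153846 146.38461538] [array([ 0.5316, -0.1408]), array([ 0.5321, -0.1402]), array([ 0.5323, -0.14  ])]
[283 183  75  12 344] [320.11627907 190.41860465] [array([ 0.4925, -0.1245]), array([ 0.495 , -0.1247]), array([ 0.496 , -0.1247])]
[290 239   8   7  41] [293.17073171 242.19512195] [array([ 0.4435, -0.0989]), array([ 0.4485, -0.1003]), array([ 0.4504, -0.1009])]
[344 239   7   7  41] [347.         242.24390244] [array([ 0.4434, -0.1497]), array([ 0.4484, -0.1486]), array([ 0.4504, -0.1482])]
[279 278   8   7  41] [282.12195122 281.34146341] [array([ 0.4041, -0.0873]), array([ 0.4111, -0.0894]), array([ 0.4138, -0.0902])]
[356 278   7   7  39] [359.         281.41025641] [array([ 0.404 , -0.1619]), array([ 0.411 , -0.1602]), array([ 0.4137, -0.1595])]
```

View pics/wgz.png

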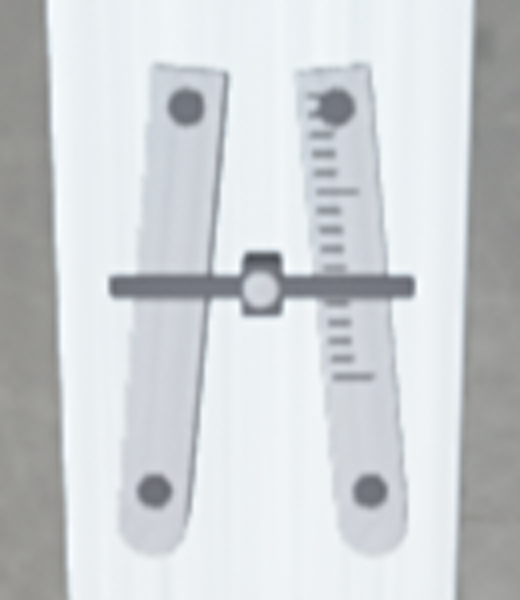

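Call:
carry_out(commands=[[0,0,0.055,0.003,0.045,-0.004,0],[0,0,0.055,0.003,0.045,-0.004,0],[0,0,0.055,0.003,0.045,-0.004,0],[0,0,0.055,0.003,0.045,-0.004,0],[0,0,0.055,0.003,0.045,-0.004,0],[0,0,0.055,0.003,0.045,-0.004,0],[0,0,0,0,0,0,0],[0,0,0,0,0,0,0]])

```text
clock: 2.05
eef_pos: [0.4877, 0.1407, 0.3585]
tool_rot: [3.1, 0.511, -0.001]
ft_force: [-0.7, 1.2, 0.4]
opening: 0.093
```

```bash
python3 - <<'E'
from h import *
st,i=snap("wrist","wp");print(st["eef_pos"],st["tool_rot"],st["ft_force"])
E
```

```text
[0.48765443 0.14074421 0.35851139] [ 3.09950083e+00  5.10796692e-01 -9.07612863e-04] [-0.71216098  1.18534623  0.44858298]
```

View pics/wp.png

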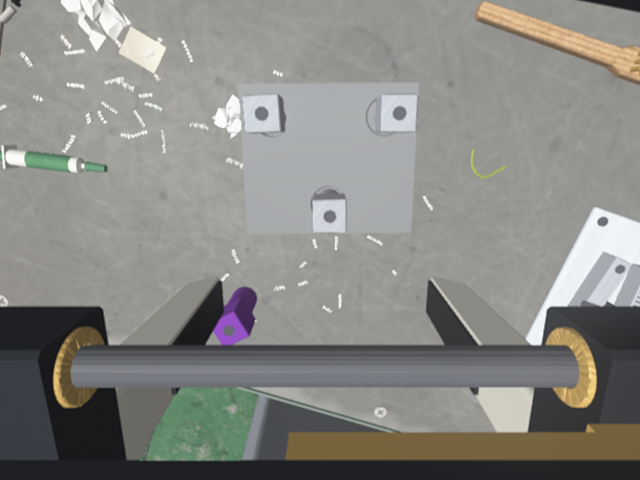

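The front plug's head is at (330,215), square to the image, and the back plugs are at (262,114) and (398,114). The purple decoy is at (235,318). Next I'll measure the head and the rack.

```bash
cat > m.py <<'E'
from h import *
import sys
def measure(name):
    st,i=load(name);C=cam("wrist",st);g=cv2.cvtColor(i,cv2.COLOR_BGR2GRAY)
    yaw=np.degrees(np.arctan2(C[1][1,0],C[1][0,0]))+90
    print("tool yaw",yaw)
    return st,i,C,g
E
python3 - <<'E'
from m import *
st,i,C,g=measure("wp")
print(Ro.from_rotvec(st["tool_rot"]).as_matrix()[:,0])
roi=i[175:250,290:370]
for p in((330,200),(330,222),(316,216),(290,180),(330,228),(323,192)): print(p,i[p[1],p[0]])
cv2.imwrite("pics/wpz.png",cv2.resize(roi,None,fx=8,fy=8,interpolation=cv2.INTER_CUBIC))
m=((g>178)*255).astype(np.uint8)
n,l,s,ce=cv2.connectedComponentsWithStats(m)
for k in range(1,n):
  if 500<s[k,4]<3000:
    cs,_=cv2.findContours(((l==k)*255).astype(np.uint8),cv2.RETR_EXTERNAL,cv2.CHAIN_APPROX_NONE)
    W=np.array([ray(C,p[0],.07)[:2]*1000 for p in cs[0]],np.float32)
    print(s[k],ce[k],cv2.minAreaRect(W))
d=((g<120)*255).astype(np.uint8)
n,l,s,ce=cv2.connectedComponentsWithStats(d)
for k in range(1,n):
  if 40<s[k,4]<300 and ce[k][1]<260: print(s[k],ce[k],ray(C,ce[k],.07))
E
```

```text
tool yaw 18.76810738064681
[ 9.47118190e-01  3.20884332e-01 -6.16360705e-04]
(330, 200) [195 190 186]
(330, 222) [152 146 144]
(316, 216) [221 216 212]
(290, 180) [172 172 169]
(330, 228) [217 212 209]
(323, 192) [141 138 136]
[  61    0  105   81 2977] [117.38696675  32.74538126] ((572.8648681640625, 306.9445495605469), (69.31826782226562, 31.80675506591797), 83.74508666992188)
[ 478    2  162   70 2205] [560.50929705  35.58321995] ((658.4275512695312, 43.159454345703125), (12.310187339782715, 108.58451843261719), 3.09971284866333)
[212  94  30  45 767] [229.37157757 116.37027379] ((547.1765747070312, 224.70143127441406), (19.34861183166504, 22.811229705810547), 61.202903747558594)
[ 241   94   39   39 1137] [260.37730871 112.7766051 ] ((555.3997192382812, 207.49453735351562), (23.17580223083496, 23.295961380004883), 21.48069190979004)
[ 381   94   36   38 1110] [398.01621622 112.28738739] ((584.4873657226562, 122.380615234375), (22.426902770996094, 23.446712493896484), 17.1823787689209)
[312 200  34  33 922] [328.78524946 215.99132321] ((504.7480163574219, 142.9762420654297), (22.7
[... 261 characters left out ...]
922716 0.36674154 0.07      ]
[  0   7  17  48 114] [ 4.29824561 27.8245614 ] [0.55266023 0.37198327 0.07      ]
[278  96   8  36 152] [281.64473684 114.30263158] [0.55909669 0.19404603 0.07      ]
[394 107  11  12 104] [398.99038462 112.85576923] [0.58462109 0.1217323  0.07      ]
[256 108  11  11  76] [260.73684211 113.02631579] [0.55546215 0.20721433 0.07      ]
[ 27 151  43   8 125] [ 48.024 154.456] [0.48410892 0.33486383 0.07      ]
[315 190  30   9 164] [329.59146341 195.        ] [0.51903561 0.14713351 0.07      ]
[325 212  10  10  83] [329.42168675 216.26506024] [0.50487602 0.14239409 0.07      ]
[598 218   9   7  54] [602.16666667 221.12962963] [ 0.56310293 -0.03974673  0.07      ]
```

View pics/wpz.png

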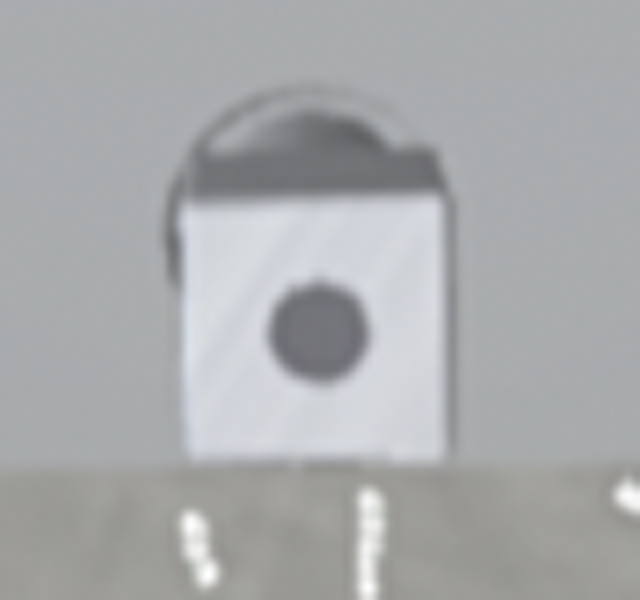

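```bash
python3 - <<'E'
from m import *
st,i,C,g=measure("wp")
R=Ro.from_rotvec(st["tool_rot"]).as_matrix()
T=lambda X:(R.T@(np.asarray(X)-st["eef_pos"]))*1000
print("plug",T([.5048,.1426,.07]))
for n,p in dict(left=(310.3,204),top=(329,185.3)).items(): print(n,T(ray(C,p,.014)))
k=[ray(C,p,.014) for p in((243,83),(418.5,83),(412.5,233),(246.5,233))]
print([np.round(T(x),1) for x in k],T(np.mean(k,0)))
c=np.mean(k,0);d=k[1]-k[0];print(c,np.degrees(np.arctan2(d[1],d[0]))+90)
print("hole world",c+R@[-.035,0,0])
E
```

```text
tool yaw 18.76810738064681
plug [ 17.01220731   3.69033195 288.50164941]
left [ 15.96243564 -11.43771845 344.499489  ]
top [ 31.61743876   4.16542737 344.49274746]
[array([110.7, -62.8, 344.4]), array([110.8,  73.2, 344.5]), array([ -9. ,  75.6, 344.5]), array([ -9.1, -66.1, 344.5])] [ 50.86104874   4.98057989 344.48103835]
[0.53724354 0.15221859 0.014     ] 18.767276857414416
hole world [0.50409441 0.14098764 0.01402157]
```

Call:
carry_out(commands=[[0,0,0,0.017,0.002,-0.02,0],[0,0,0,0,0,-0.03,0],[0,0,0,0,0,-0.03,0],[0,0,0,0,0,-0.03,0],[0,0,0,0,0,-0.015,0],[0,0,0,0,0,-0.008,0],[0,0,0,0,0,0,0],[0,0,0,0,0,0,0]])

```text
clock: 2.9
eef_pos: [0.5051, 0.1427, 0.2265]
tool_rot: [-3.1, -0.509, -0.002]
ft_force: [-0.4, 0.4, -0.3]
opening: 0.0929
```

```bash
python3 - <<'E'
from h import *
st,i=snap("wrist","wp2");print(st["eef_pos"],st["tool_rot"],st["ft_force"])
C=cam("wrist",st);R=Ro.from_rotvec(st["tool_rot"]).as_matrix()
print(proj(C,st["eef_pos"]+R@[0,0,.167]),proj(C,[.5048,.1426,.07]))
E
```

```text
[0.5050859  0.14268134 0.22653596] [-3.10006963e+00 -5.09034465e-01 -1.78572365e-03] [-0.36041654  0.38993288 -0.2849329 ]
[323.23263758 316.76163825] [323.03106023 330.12924197]
```

View pics/wp2.png

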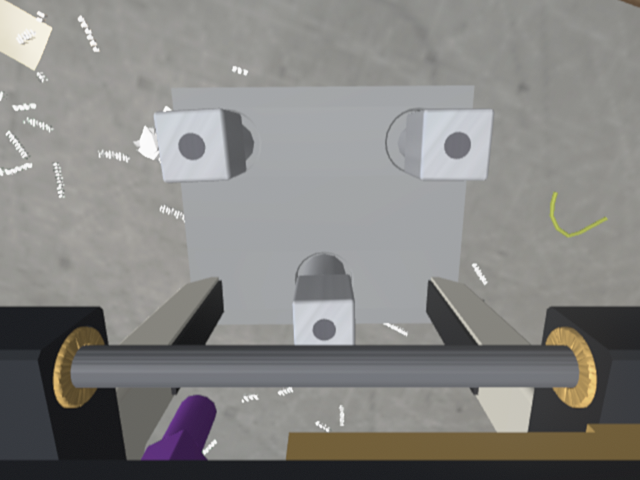

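The plug's screw is at (324,329), against a predicted (323,330), so it's centred between the fingers. I'll close the gripper.

Call:
carry_out(commands=[[0,0,0,0,0,0,0.5],[0,0,0,0,0,0,0.9],[0,0,0,0,0,0,0.9],[0,0,0,0,0,0,0.9],[0,0,0,0,0,0,0.9],[0,0,0,0,0,0,0.9],[0,0,0,0,0,0,0.9]])

```text
clock: 3.65
eef_pos: [0.5047, 0.1434, 0.2257]
tool_rot: [-3.1, -0.511, 0.0]
ft_force: [0.5, -0.2, 0.4]
opening: 0.0414
```

Call:
carry_out(commands=[[0,0,0,0,0,0,0.9],[0,0,0,0,0,0,0.9],[0,0,0,0,0,0,0.9],[0,0,0,0,0,0,0.9],[0,0,0,0,0,0,0.9]])

```text
clock: 4.15
eef_pos: [0.5047, 0.1434, 0.2257]
tool_rot: [-3.1, -0.511, 0.0]
ft_force: [-0.2, -0.6, -0.3]
opening: 0.0238
```

Call:
carry_out(commands=[[0,0,0,0,0,0.02,0.9],[0,0,0,0,0,0.03,0.9],[0,0,0,0,0,0.03,0.9],[0,0,0,0,0,0.0,0.9],[0,0,0,0,0,0,0.9]])

```text
clock: 4.65
eef_pos: [0.5045, 0.1434, 0.3055]
tool_rot: [-3.1, -0.511, -0.001]
ft_force: [0.0, 0.2, -2.2]
opening: 0.024
```

```bash
python3 - <<'E'
from h import *
st,i=snap("wrist","wp3");print(st["eef_pos"],st["tool_rot"],st["ft_force"],st["opening"])
E
```

```text
[0.50447175 0.14336529 0.30552694] [-3.09972804e+00 -5.10960412e-01 -5.32800278e-04] [ 0.01675529  0.22547133 -2.15353586] 0.02396789195642146
```

View pics/wp3.png

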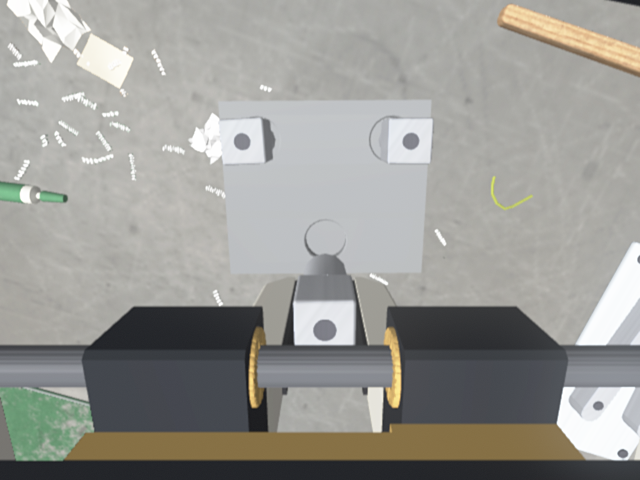

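```bash
python3 - <<'E'
from h import *
st,i=load("wp3");C=cam("wrist",st);R=Ro.from_rotvec(st["tool_rot"]).as_matrix()
g=cv2.cvtColor(i,cv2.COLOR_BGR2GRAY)
n,l,s,ce=cv2.connectedComponentsWithStats(((g[315:345,305:345]<130)*255).astype(np.uint8))
for k in range(1,n):print(s[k],ce[k]+[305,315])
top=st["eef_pos"][2]-.1557
for k in range(1,n):
  if 30<s[k,4]<800: print(R.T@(ray(C,ce[k]+[305,315],top)-st["eef_pos"]))
for p in((304.7,238),(345.5,238),(325,218.7)): print(ray(C,p,.014))
cv2.imwrite("pics/wp3z.png",cv2.resize(i[205:350,285:365],None,fx=4,fy=4,interpolation=cv2.INTER_CUBIC))
E
```

```text
[  9   5  22  20 308] [324.11688312 329.87662338]
[7.69923913e-05 3.77614765e-04 1.55700044e-01]
[0.50063457 0.15653521 0.014     ]
[0.51005163 0.12883631 0.014     ]
[0.51869397 0.14730421 0.014     ]
```

View pics/wp3z.png

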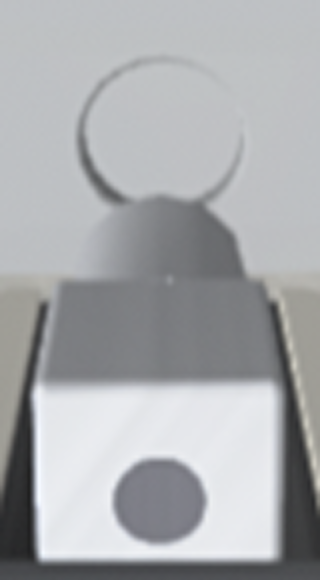

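The plug hangs upright and centred: its screw is within 0.4 mm of the tool axis. The hole centre, about (0.505, 0.1427), matches the grasp position. Next I'll go over the gauge mouth.

Call:
carry_out(commands=[[0,0,-0.041,-0.008,-0.02,0,0.9],[0,0,-0.041,-0.008,-0.035,0,0.9],[0,0,-0.041,-0.008,-0.04,0,0.9],[0,0,-0.041,-0.008,-0.04,0,0.9],[0,0,-0.041,-0.008,-0.04,0,0.9],[0,0,-0.041,-0.008,-0.04,0,0.9],[0,0,-0.041,-0.008,-0.035,0,0.9],[0,0,-0.041,-0.009,-0.018,0,0.9]])

```text
clock: 5.5
eef_pos: [0.4389, -0.1267, 0.3044]
tool_rot: [-3.141, 0.007, 0.003]
ft_force: [0.6, -0.2, -1.9]
opening: 0.0237
```

Call:
carry_out(commands=[[0,0,0,0,0,0,0.9],[0,0,0,0,0,0,0.9],[0,0,0,0,0,0,0.9]])

```text
clock: 5.8
eef_pos: [0.4398, -0.1239, 0.3051]
tool_rot: [-3.141, -0.0, 0.002]
ft_force: [0.2, 0.1, -1.1]
opening: 0.0236
```

```bash
python3 - <<'E'
from h import *
st,i=snap("wrist","wg2");print(st["eef_pos"],st["tool_rot"],st["ft_force"],st["opening"])
print(Ro.from_rotvec(st["tool_rot"]).as_matrix())
E
```

```text
[ 0.4398228  -0.12386772  0.30514109] [-3.14108276e+00 -2.76986329e-04  1.50042020e-03] [ 0.17950879  0.1429768  -1.12168687] 0.023573558739325564
[[ 9.99999528e-01  1.76120159e-04 -9.55396867e-04]
 [ 1.76606931e-04 -9.99999855e-01  5.09437186e-04]
 [-9.55307006e-04 -5.09605675e-04 -9.99999414e-01]]
```

View pics/wg2.png

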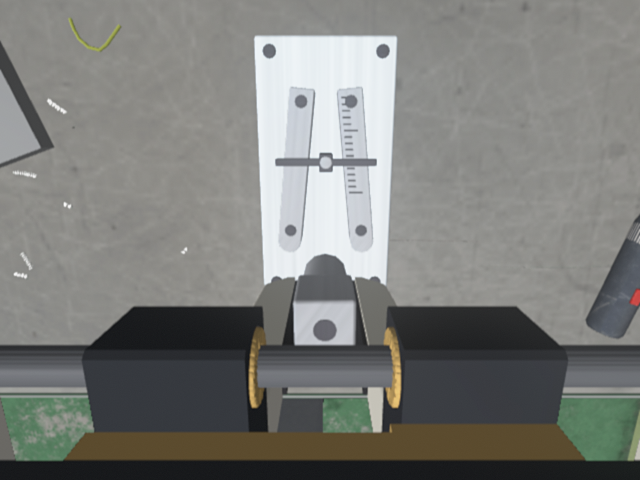

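```bash
python3 - <<'E'
from h import *
st,i=load("wg2");C=cam("wrist",st);R=Ro.from_rotvec(st["tool_rot"]).as_matrix()
g=cv2.cvtColor(i,cv2.COLOR_BGR2GRAY)
d=((g<130)*255).astype(np.uint8);d[:,:262]=0;d[:,392:]=0;d[270:315]=0;d[345:]=0
n,l,s,ce=cv2.connectedComponentsWithStats(d)
for k in range(1,n):
  if 30<s[k,4]<1500:
    print(s[k],np.round(ce[k],2),[np.round(R.T@(ray(C,ce[k],z)-st["eef_pos"])*1000,2)[:2] for z in(.006,.024,.031,st["eef_pos"][2]-.1557)])
E
```

```text
[263  44  12  14 127] [268.81  50.57] [array([125.25, -36.32]), array([121.83, -33.98]), array([120.5 , -33.06]), array([ 98.  , -17.64])]
[377  45  12  13 124] [382.52  50.77] [array([125.2 ,  37.99]), array([121.78,  35.54]), array([120.45,  34.58]), array([97.97, 18.45])]
[295  96  12  11 102] [300.61 101.  ] [array([ 94.1 , -16.01]), array([ 92.69, -14.97]), array([ 92.14, -14.57]), array([82.87, -7.77])]
[343  96  14  11 109] [350.33 100.85] [array([94.22, 17.5 ]), array([92.8 , 16.38]), array([92.25, 15.94]), array([82.93,  8.51])]
[276 153 100  18 616] [325.64 161.4 ] [array([54.09,  0.93]), array([55.27,  0.87]), array([55.72,  0.85]), array([63.44,  0.46])]
[286 225  10  10  77] [290.38 229.94] [array([  4.67, -24.84]), array([  9.04, -23.24]), array([ 10.73, -22.61]), array([ 39.43, -12.06])]
[356 226  10   9  77] [360.56 230.03] [array([ 4.65, 26.62]), array([ 9.02, 24.9 ]), array([10.71, 24.23]), array([39.42, 12.93])]
[310 254  35  16 419] [326.16 262.95] [array([-20.78,   1.45]), array([-14.77,   1.36]), array([-12.44,   1.32]), array([27.07,  0.71])]
[262 315  33  30 962] [277.53 329.53] [array([-75.92, -36.68]), array([-66.36, -34.32]), array([-62.64, -33.39]), array([  0.29, -17.81])]
[354 315  14  30 301] [359.65 331.14] [array([-77.25,  27.93]), array([-67.6 ,  26.13]), array([-63.85,  25.43]), array([-0.36, 13.57])]
[363 315  29  30 664] [377.17 327.54] [array([-74.12,  41.61]), array([-64.67,  38.93]), array([-61.  ,  37.88]), array([ 1.16, 20.21])]
[314 320  22  21 370] [324.39 329.85] [array([-76.16,   0.16]), array([-66.58,   0.15]), array([-62.86,   0.15]), array([0.17, 0.08])]
```

Call:
carry_out(commands=[[0,0,0,0,-0.0007,-0.02,0.9],[0,0,0,0,0,-0.025,0.9],[0,0,0,0,0,-0.02,0.9],[0,0,0,0,0,-0.01,0.9],[0,0,0,0,0,-0.003,0.9],[0,0,0,0,0,0,0.9],[0,0,0,0,0,0,0.9]])

```text
clock: 6.55
eef_pos: [0.44, -0.1253, 0.2284]
tool_rot: [3.141, -0.001, 0.002]
ft_force: [-0.9, -0.7, -2.3]
opening: 0.0243
```

```bash
python3 - <<'E'
from h import *
for k in range(3):
  st=ctrl.get_state();print(st["eef_pos"],st["ft_force"])
E
```

```text
[ 0.43998861 -0.12526904  0.22842977] [-0.87129219 -0.74134681 -2.33851926]
[ 0.43998861 -0.12526904  0.22842977] [-0.87129219 -0.74134681 -2.33851926]
[ 0.43998861 -0.12526904  0.22842977] [-0.87129219 -0.74134681 -2.33851926]
```

Call:
carry_out(commands=[[0,0,0,0,0,-0.0015,0.9],[0,0,0,0,0,0,0.9]])

```text
clock: 6.75
eef_pos: [0.4397, -0.1253, 0.2265]
tool_rot: [3.141, -0.002, 0.001]
ft_force: [0.3, -0.9, -1.9]
opening: 0.0238
```

Call:
carry_out(commands=[[0,0,0,0,0,0,0.9]])

```text
clock: 6.85
eef_pos: [0.4397, -0.1253, 0.2264]
tool_rot: [3.141, -0.002, 0.001]
ft_force: [0.2, 0.2, -1.8]
opening: 0.0238
```

```bash
python3 - <<'E'
from h import *
st,i=snap("wrist","wg3");print(st["eef_pos"],st["tool_rot"],st["ft_force"],st["opening"])
E
```

```text
[ 0.4397037  -0.12533262  0.22643742] [ 3.14145176e+00 -1.95456880e-03  6.16759305e-04] [ 0.20800469  0.18794991 -1.84725291] 0.023786466046112245
```

View pics/wg3.png

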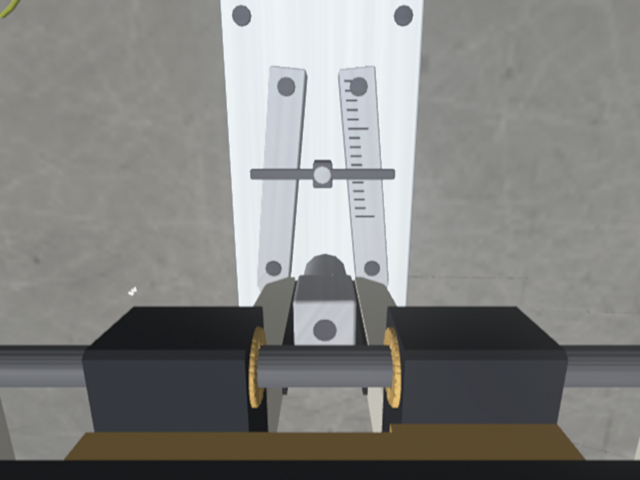

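```bash
python3 - <<'E'
from h import *
st,i=load("wg3");C=cam("wrist",st);R=Ro.from_rotvec(st["tool_rot"]).as_matrix()
g=cv2.cvtColor(i,cv2.COLOR_BGR2GRAY)
d=((g<130)*255).astype(np.uint8);d[:,:232]=0;d[:,412:]=0;d[278:315]=0;d[345:]=0
n,l,s,ce=cv2.connectedComponentsWithStats(d)
for k in range(1,n):
  if 30<s[k,4]<1500 and s[k,2]<25:
    print(s[k],np.round(ce[k],2),[np.round(R.T@(ray(C,ce[k],z)-st["eef_pos"])*1000,2)[:2] for z in(.006,.024,.031,st["eef_pos"][2]-.1557)])
E
```

```text
[233   6  18  20 281] [241.29  15.32] [array([125.17, -38.21]), array([120.41, -34.77]), array([118.56, -33.44]), array([108.07, -25.85])]
[394   6  18  20 282] [402.99  15.39] [array([125.22,  36.12]), array([120.46,  32.87]), array([118.61,  31.61]), array([108.1 ,  24.44])]
[278  78  17  18 241] [285.9  86.3] [array([ 94.61, -18.45]), array([ 92.6 , -16.79]), array([ 91.82, -16.15]), array([ 87.38, -12.49])]
[345  78  22  18 259] [357.48  86.07] [array([94.75, 15.88]), array([92.73, 14.46]), array([91.94, 13.9 ]), array([87.48, 10.75])]
[266 261  15  15 174] [273.12 267.9 ] [array([  2.64, -27.61]), array([  8.9 , -25.12]), array([ 11.33, -24.16]), array([ 25.14, -18.68])]
[365 261  15  15 170] [371.61 267.82] [array([ 2.72, 25.59]), array([ 8.97, 23.29]), array([11.4, 22.4]), array([25.2 , 17.32])]
[354 315  14  30 301] [359.65 331.14] [array([-35.04,  20.05]), array([-25.4 ,  18.24]), array([-21.65,  17.54]), array([-0.36, 13.57])]
[314 320  22  21 371] [324.41 329.83] [array([-34.24,   0.13]), array([-24.67,   0.12]), array([-20.95,   0.11]), array([0.18, 0.09])]
```

Call:
carry_out(commands=[[0,0,0,0.002,0.001,0,0.9],[0,0,0,0.004,0,0,0.9],[0,0,0,0.005,0,0,0.9],[0,0,0,0.005,0,0,0.9],[0,0,0,0.005,0,0,0.9],[0,0,0,0.005,0,0,0.9],[0,0,0,0.004,0,0,0.9],[0,0,0,0.002,0,0,0.9]])

```text
clock: 7.7
eef_pos: [0.4721, -0.1243, 0.2262]
tool_rot: [3.142, -0.002, 0.0]
ft_force: [-0.5, 0.6, -2.5]
opening: 0.0238
```

Call:
carry_out(commands=[[0,0,0,0.002,0,0,0.9],[0,0,0,0.002,0,0,0.9],[0,0,0,0.002,0,0,0.9],[0,0,0,0.002,0,0,0.9]])

```text
clock: 8.1
eef_pos: [0.4796, -0.1243, 0.2261]
tool_rot: [-3.141, 0.002, 0.001]
ft_force: [-2.1, 0.0, -1.0]
opening: 0.0241
```

```bash
cat > chk.py <<'E'
from h import *
import sys
st,i=snap("wrist",sys.argv[1]);print(st["clock"],st["eef_pos"],st["tool_rot"],st["ft_force"],st["wrist_torque"],st["opening"])
cv2.imwrite(f"pics/{sys.argv[1]}z.png",cv2.resize(i[50:350,205:445],None,fx=2,fy=2,interpolation=cv2.INTER_CUBIC))
E
python3 chk.py wg4
```

```text
8.1 [ 0.47960709 -0.12430047  0.22614098] [-3.14143591e+00  1.87428144e-03  1.15069305e-03] [-2.05750281  0.03065688 -0.95913356] [-0.0143656   0.29707116 -0.0223472 ] 0.024124954441121456
```

View pics/wg4z.png

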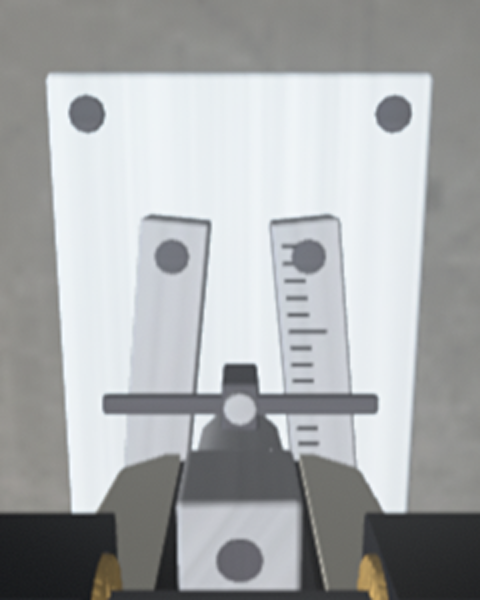

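The plug is in the slot and pushing the cursor with about 2 N. It's centred. I'll continue in smaller steps.

Call:
carry_out(commands=[[0,0,0,0.0015,0,0,0.9],[0,0,0,0.0015,0,0,0.9],[0,0,0,0.0015,0,0,0.9],[0,0,0,0.0015,0,0,0.9],[0,0,0,0.001,0,0,0.9]])

```text
clock: 8.65
eef_pos: [0.4867, -0.1243, 0.2261]
tool_rot: [-3.142, 0.002, 0.0]
ft_force: [-0.7, -0.2, -2.3]
opening: 0.0238
```

Call:
carry_out(commands=[[0,0,0,0.001,0,0,0.9],[0,0,0,0.001,0,0,0.9],[0,0,0,0.001,0,0,0.9]])

```text
clock: 8.95
eef_pos: [0.4897, -0.1243, 0.2262]
tool_rot: [-3.142, 0.002, 0.0]
ft_force: [-1.7, 0.2, -2.8]
opening: 0.0238
```

Call:
carry_out(commands=[[0,0,0,0.001,0,0,0.9],[0,0,0,0.001,0,0,0.9]])

```text
clock: 9.15
eef_pos: [0.4917, -0.1243, 0.2262]
tool_rot: [-3.142, 0.002, 0.0]
ft_force: [-0.4, -0.3, -3.0]
opening: 0.024
```

Call:
carry_out(commands=[[0,0,0,0.001,0,0,0.9],[0,0,0,0.001,0,0,0.9]])

```text
clock: 9.35
eef_pos: [0.4937, -0.1243, 0.2262]
tool_rot: [-3.142, 0.002, 0.0]
ft_force: [-1.2, -0.2, -1.5]
opening: 0.0238
```

Call:
carry_out(commands=[[0,0,0,0.001,0,0,0.9],[0,0,0,0.001,0,0,0.9]])

```text
clock: 9.55
eef_pos: [0.4954, -0.1243, 0.2261]
tool_rot: [-3.141, 0.001, 0.002]
ft_force: [-7.2, -2.3, 0.5]
opening: 0.0236
```

Call:
carry_out(commands=[[0,0,0,0.001,0,0,0.9],[0,0,0,0.001,0,0,0.9]])

```text
clock: 9.75
eef_pos: [0.4968, -0.1244, 0.2259]
tool_rot: [-3.141, 0.001, 0.006]
ft_force: [-10.6, -3.0, 2.2]
opening: 0.0238
```

```bash
python3 chk.py wg5
```

```text
9.75 [ 0.49683057 -0.12435734  0.22593268] [-3.14116803e+00  1.08297945e-03  6.02673546e-03] [-10.630033    -3.00991858   2.16890168] [-0.63643288  2.10397508  0.03903317] 0.023814087823275484
```

View pics/wg5z.png

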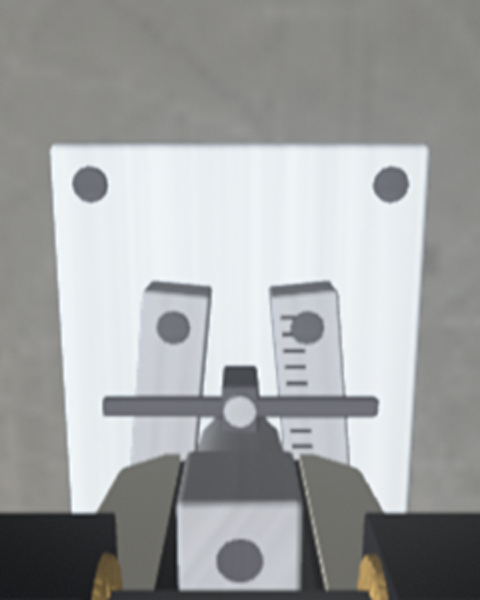

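The plug is wedged: the push is about 9 N net of the cursor, and the 3 N sideways force is too small to be one jaw alone, so both must bear. The cursor rests ahead of it. Now I'll draw it back gently.

Call:
carry_out(commands=[[0,0,0,-0.001,0,0,0.9],[0,0,0,-0.001,0,0,0.9],[0,0,0,-0.001,0,0,0.9]])

```text
clock: 10.1
eef_pos: [0.4951, -0.1243, 0.2262]
tool_rot: [3.141, -0.002, 0.003]
ft_force: [4.0, 1.6, -6.4]
opening: 0.0238
```

Call:
carry_out(commands=[[0,0,0,-0.001,0,0,0.9],[0,0,0,-0.001,0,0,0.9]])

```text
clock: 10.3
eef_pos: [0.4928, -0.1243, 0.2265]
tool_rot: [3.141, -0.002, 0.001]
ft_force: [-0.8, -1.3, -2.4]
opening: 0.0239
```

Call:
carry_out(commands=[[0,0,0,-0.001,0,0,0.9],[0,0,0,-0.001,0,0,0.9]])

```text
clock: 10.5
eef_pos: [0.4906, -0.1243, 0.2263]
tool_rot: [3.142, -0.002, 0.0]
ft_force: [0.2, -0.2, -1.5]
opening: 0.0239
```

Call:
carry_out(commands=[[0,0,0,-0.004,0,0,0.9],[0,0,0,-0.006,0,0,0.9],[0,0,0,-0.008,0,0,0.9],[0,0,0,-0.008,0,0,0.9],[0,0,0,-0.008,0,0,0.9],[0,0,0,-0.008,0,0,0.9],[0,0,0,-0.006,0,0,0.9],[0,0,0,-0.003,0,0,0.9]])

```text
clock: 11.3
eef_pos: [0.4391, -0.1243, 0.2262]
tool_rot: [-3.142, 0.002, 0.0]
ft_force: [0.0, 0.0, -1.0]
opening: 0.0238
```

Call:
carry_out(commands=[[0,0,0,0,0,0,0.9],[0,0,0,0,0,0,0.9]])

```text
clock: 11.5
eef_pos: [0.4399, -0.1244, 0.2263]
tool_rot: [3.141, -0.002, 0.001]
ft_force: [0.3, -0.7, -1.6]
opening: 0.0235
```

```bash
python3 chk.py wg6
```

```text
11.5 [ 0.43985271 -0.12436189  0.22626891] [ 3.14145439e+00 -1.93032016e-03  6.02074344e-04] [ 0.29811284 -0.67687338 -1.5564862 ] [-0.00070762  0.01085827  0.0387047 ] 0.023522525525853048
```

View pics/wg6.png

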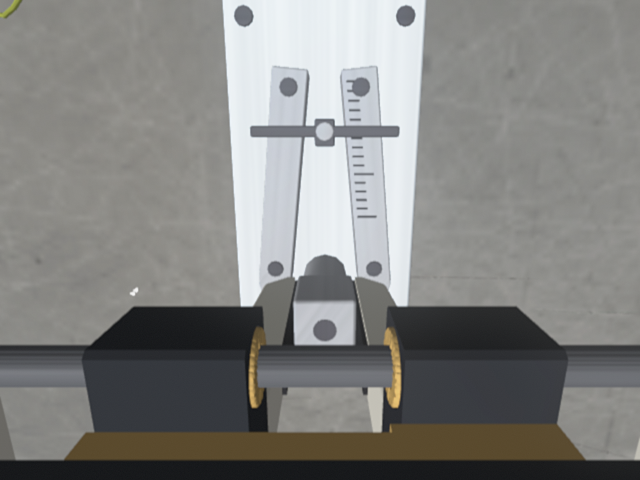

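The cursor stayed behind at row 131 (it started at row 174), and the plug is back at the mouth. I'll lift it and return to the rack.

Call:
carry_out(commands=[[0,0,0,0,0,0.015,0.9],[0,0,0,0,0,0.03,0.9],[0,0,0,0,0,0.03,0.9],[0,0,0,0,0,0.004,0.9]])

```text
clock: 11.95
eef_pos: [0.4405, -0.1245, 0.3079]
tool_rot: [3.14, -0.002, 0.007]
ft_force: [0.2, -0.9, -1.9]
opening: 0.0241
```

Call:
carry_out(commands=[[0,0,0.041,0.008,0.02,0,0.9],[0,0,0.041,0.008,0.035,0,0.9],[0,0,0.041,0.008,0.04,0,0.9],[0,0,0.041,0.008,0.04,0,0.9],[0,0,0.041,0.008,0.04,0,0.9],[0,0,0.041,0.008,0.04,0,0.9],[0,0,0.041,0.008,0.035,0,0.9],[0,0,0.04,0.009,0.017,0,0.9]])

```text
clock: 12.75
eef_pos: [0.5045, 0.1453, 0.304]
tool_rot: [-3.099, -0.515, 0.002]
ft_force: [-1.4, -0.2, -1.6]
opening: 0.0237
```

Call:
carry_out(commands=[[0,0,0,0,0,0,0.9],[0,0,0,0,0,0,0.9],[0,0,0,0,0,0,0.9]])

```text
clock: 13.05
eef_pos: [0.5044, 0.1419, 0.3046]
tool_rot: [3.1, 0.507, -0.002]
ft_force: [0.4, 0.7, -2.4]
opening: 0.0238
```

```bash
python3 chk.py wp4
```

```text
13.05 [0.50436074 0.14185269 0.3046341 ] [ 3.10026662e+00  5.07120615e-01 -1.74026925e-03] [ 0.38918722  0.69670332 -2.38127917] [-0.01423513  0.03099918 -0.01725149] 0.023841094840303487
```

View pics/wp4.png

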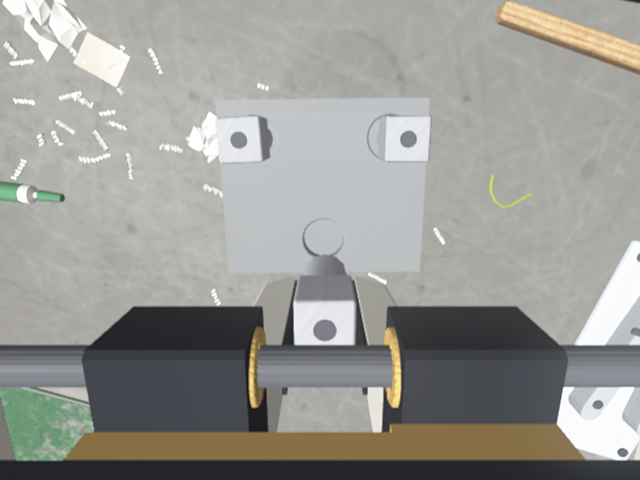

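Call:
carry_out(commands=[[0,0,0,0.0004,0.0012,0,0.9],[0,0,0,0,0,-0.02,0.9],[0,0,0,0,0,-0.025,0.9],[0,0,0,0,0,-0.015,0.9],[0,0,0,0,0,0,0.9],[0,0,0,0,0,0,0.9]])

```text
clock: 13.7
eef_pos: [0.5052, 0.1436, 0.2456]
tool_rot: [-3.1, -0.509, -0.0]
ft_force: [0.4, -0.0, -0.9]
opening: 0.0239
```

Call:
carry_out(commands=[[0,0,0,0,0,-0.008,0.9],[0,0,0,0,0,-0.006,0.9],[0,0,0,0,0,-0.003,0.9],[0,0,0,0,0,-0.001,0.9],[0,0,0,0,0,0,0.9]])

```text
clock: 14.2
eef_pos: [0.5051, 0.1439, 0.2271]
tool_rot: [-3.1, -0.51, 0.0]
ft_force: [0.3, 0.8, -1.0]
opening: 0.0236
```

```bash
python3 chk.py wp5
```

```text
14.2 [0.50506532 0.14392749 0.22712475] [-3.09998134e+00 -5.09603715e-01  2.19104075e-04] [ 0.34819144  0.79610617 -0.99080455] [ 0.02928419 -0.00942579  0.030735  ] 0.023633933116792877
```

View pics/wp5z.png

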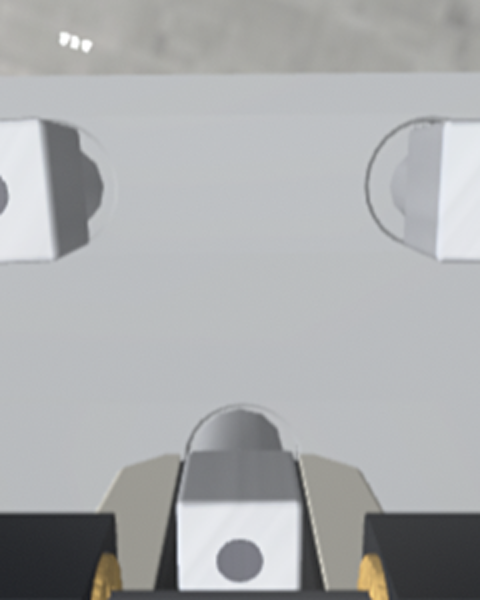

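Call:
carry_out(commands=[[0,0,0,0,-0.0005,-0.0007,0.9],[0,0,0,0,0,-0.0005,0.9],[0,0,0,0,0,0,0.9]])

```text
clock: 14.55
eef_pos: [0.5051, 0.1434, 0.226]
tool_rot: [-3.1, -0.509, -0.0]
ft_force: [0.8, 0.0, -2.0]
opening: 0.0238
```

Call:
carry_out(commands=[[0,0,0,0,0,-0.0003,0.9],[0,0,0,0,0,0,0.9]])

```text
clock: 14.75
eef_pos: [0.5051, 0.1434, 0.2257]
tool_rot: [-3.1, -0.509, -0.0]
ft_force: [-0.4, 0.2, -1.2]
opening: 0.0236
```

Call:
carry_out(commands=[[0,0,0,0,0,-0.0003,0.9],[0,0,0,0,0,0,0.9]])

```text
clock: 14.95
eef_pos: [0.5051, 0.1434, 0.2257]
tool_rot: [3.1, 0.51, 0.0]
ft_force: [-2.7, -0.4, 4.1]
opening: 0.0235
```

Contact with the hole floor (the vertical force rose from -1.2 to +4.1 N). I'll back off slightly and release slowly.

Call:
carry_out(commands=[[0,0,0,0,0,0.0003,0.7],[0,0,0,0,0,0,0.65],[0,0,0,0,0,0,0.5],[0,0,0,0,0,0,0.3],[0,0,0,0,0,0,0],[0,0,0,0,0,0,0],[0,0,0,0,0,0,0],[0,0,0,0,0,0,0]])

```text
clock: 15.75
eef_pos: [0.5051, 0.1434, 0.2257]
tool_rot: [-3.1, -0.509, -0.0]
ft_force: [-0.2, -0.2, 0.2]
opening: 0.0757
```

```bash
python3 chk.py wp6
```

```text
15.75 [0.50506458 0.14339666 0.22569259] [-3.09999683e+00 -5.09480227e-01 -1.48058633e-05] [-0.23692718 -0.20587648  0.24391963] [0.04926133 0.0401187  0.03780492] 0.07571356184662102
```

View pics/wp6.png

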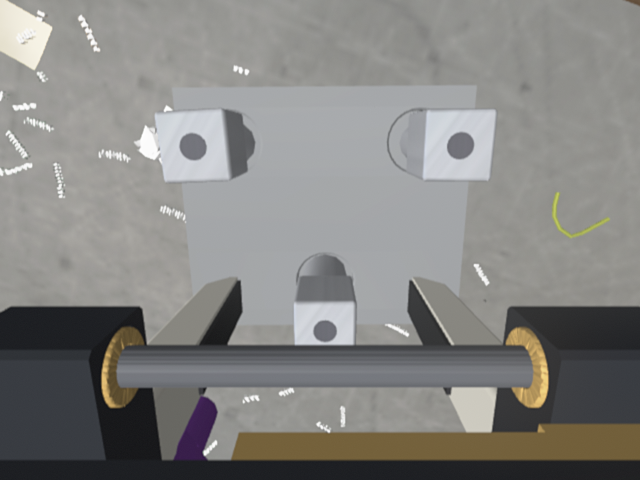

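The plug stands upright in its hole with the fingers clear. I'll retreat upward and check from above.

Call:
carry_out(commands=[[0,0,0,0,0,0.01,0],[0,0,0,0,0,0.03,0],[0,0,0,0,0,0.04,0],[0,0,0,0,0,0.04,0],[0,0,0,-0.02,-0.01,0.03,0],[0,0,0,-0.02,-0.03,0.02,0],[0,0,0,0,0,0,0],[0,0,0,0,0,0,0]])

```text
clock: 16.6
eef_pos: [0.4649, 0.1032, 0.3966]
tool_rot: [-3.1, -0.508, -0.003]
ft_force: [0.5, 0.4, 0.2]
opening: 0.0927
```

```bash
python3 chk.py wf; python3 - <<'E'
from h import *
snap("scene","scf")
st,i=load("wf");C=cam("wrist",st);R=Ro.from_rotvec(st["tool_rot"]).as_matrix()
g=cv2.cvtColor(i,cv2.COLOR_BGR2GRAY)
n,l,s,ce=cv2.connectedComponentsWithStats(((g<130)*255).astype(np.uint8))
for k in range(1,n):
  if 25<s[k,4]<400 and ce[k][1]<300: print(s[k],ray(C,ce[k],.07),ray(C,ce[k],.031))
E
```

```text
16.6 [0.46491403 0.10319055 0.39656839] [-3.10019750e+00 -5.07786327e-01 -2.74438693e-03] [0.45331943 0.38767948 0.16193125] [0.00769706 0.02012834 0.00123384] 0.09272907111011786
[348  63  10  12  98] [0.58453762 0.12160677 0.07      ] [0.59103012 0.12107884 0.031     ]
[223  64  11  11  94] [0.55524847 0.2069471  0.07      ] [0.55801434 0.21727751 0.031     ]
[337  87  29   4  90] [0.57131435 0.11856847 0.07      ] [0.57612437 0.11765396 0.031     ]
[  0 107  10   6  32] [0.47502342 0.35793141 0.07      ] [0.46758179 0.38747244 0.031     ]
[ 19 113  40   8 127] [0.47819395 0.33293867 0.07      ] [0.47115573 0.35929973 0.031     ]
[ 67 120  27  13 104] [0.48062898 0.30156612 0.07      ] [0.47390058 0.32393546 0.031     ]
[  0 122  12   7  37] [0.46238909 0.35630517 0.07      ] [0.45333992 0.38563928 0.031     ]
[ 21 126  39   7  84] [0.46927348 0.33120476 0.07      ] [0.46110025 0.35734521 0.031     ]
[306 148   4  29  59] [0.51056319 0.13179785 0.07      ] [0.50764349 0.13256659 0.031     ]
[287 160  10  10  79] [0.50465814 0.14280466 0.07      ] [0.50098711 0.14497387 0.031     ]
[547 175   8   7  46] [ 0.55933188 -0.05115054  0.07      ] [ 0.56261731 -0.07365939  0.031     ]
[617 200   8   7  47] [ 0.55929988 -0.11261683  0.07      ] [ 0.56258123 -0.14294639  0.031     ]
[563 218   7   7  39] [ 0.53248168 -0.07850906  0.07      ] [ 0.5323508  -0.10449889  0.031     ]
[592 229   9   7  42] [ 0.53236889 -0.1057697   0.07      ] [ 0.53222366 -0.13522807  0.031     ]
[541 233  39  20 219] [ 0.51599287 -0.08285285  0.07      ] [ 0.51376402 -0.10939536  0.031     ]
[580 246  26  13 110] [ 0.51598508 -0.11134949  0.07      ] [ 0.51375524 -0.1415178   0.031     ]
[  0 272 149  45 297] [0.34361647 0.28397756 0.07      ] [0.31945517 0.30410901 0.031     ]
[515 296   7   6  32] [ 0.45953102 -0.07119346  0.07      ] [ 0.4501182  -0.09625248  0.031     ]
```

View pics/wf.png

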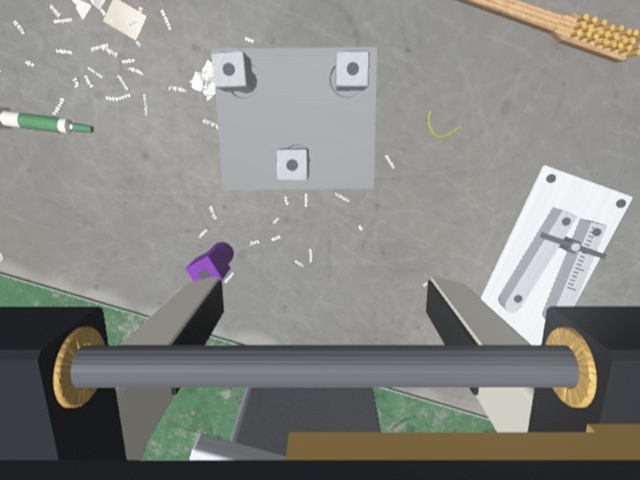

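View pics/scf.png

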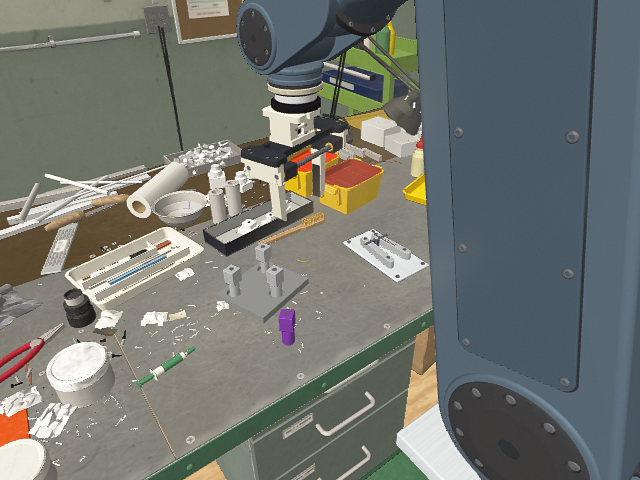

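```bash
python3 -c "
from workcell import ctrl
print(ctrl.finish_job())"
```

```text
the job is handed in; nothing more can be done
None
```

The job is done and handed in at about 17 s of the 69 s allowed.

- **Measuring:** I took the front plug by its head and lowered it upright at the slot's mouth. I slid it in until it wedged at about 11 N total push, roughly 9 N of it on the jaws. The sideways force was only 3 N, so both jaws must have been bearing. The wedge position suggests a shank of about 23 mm.
- **Drawing back:** It came free easily, with 4 N the most I read. The cursor stayed where the plug had pushed it, about 18 mm further in than at the start. The gripper was not near the cursor in any picture I took.
- **Putting back:** The plug touched down lightly on its hole floor and was released.

**Last checks:**
- The plug's head measured (0.5047, 0.1428), within about 0.3 mm of where it was at the start.
- The two back plugs measured within about 0.5 mm of their first positions. The syringe looks unmoved. I did not measure the brush or check the handpiece at the end, but the arm did not work near either.
- **Limits of the force figures:** The wrist forces are only readings at the end of each move. The force on each jaw is inferred at about 13 to 16 N assuming usual friction, under the 25 N limit, but I did not measure it directly.
- **Disagreement between cameras:** The top and wrist cameras differed by about 2 mm on where the gauge sits across the slot. I used the wrist view.

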